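# Close the tray guide up by one index hole

## Robot

A 6-joint arm with a two-finger parallel gripper is mounted at the origin on the work surface. World frame = base frame: x ahead of the robot, y to its left, z up, the work surface at z = 0. Lengths are in m, angles in degrees, forces in N, time in s.
With the tool pointing down it reaches from about 0.4 to 0.825 m from the base axis. Payload 7 kg.
Tool frame: the origin (TCP) lies midway between the tips of the shut fingers; the grasp point (between the pads) lies 19 mm behind it; z points along the fingers, y is the line along which they close (so a half turn about z gives the same grasp; the last joint's range is limited). The gripper opens to 88 mm and grips with 3 to 60 N. Pads are 19 mm wide; open, the fingers measure 130 mm over their backs; the gripper's body (78 mm by 193 mm) begins 47 mm behind the grasp point.
Start: joints at [80.334, 20.546, 0.682, 0, -70.136, -16.507], TCP at [0.298, 0.606, 0.227] pointing down, gripper open.
Joint ranges: [-176.03, 176.03], [-82.01, 121.73], [-58.28, 71.71], [-173.87, 95.51], [-174.79, -0.11], [-173.66, 173.66]. Speed limits (degrees/s): [136.94, 136.94, 172.46, 180, 180, 180].

## Interface

Orientations are given as [roll, pitch, yaw] about the fixed x, y, z axes, in that order (R = Rz(yaw) Ry(pitch) Rx(roll)).
In Python, from plant import ctrl gives the robot as it stands. The module is installed in compiled form; this text tells all that it offers.
- The arm moves only by the tool send_rows, never from a script. Its argument "plan" is a list that holds one entry, the list of rows, each a list of 6 numbers: the shift along the tool's x, y, z in shares of 1000 mm (1.0 is 1000 mm), then the turn, a rotation vector about the tool's x, y, z in a scale on which 1.0 is 60 degrees. A call has 1 to 8 rows; each row is the pose to reach, as a shift and turn from the pose commanded when the call began, along the tool's axes at that moment; what a row does not reach only later rows make up. A row lasts 1/12 s, in which the tool goes at most 41.7 mm and 7.16 degrees, less where a joint would pass 70% of its speed; a pose out of reach is approached as far as the arm can. A call with a gripper value outside its range is refused whole. "fingers" is the opening, from 0 (shut) to 1 (fully open), set as the call begins (left out, the last holds). The fingers move at their own pace and stop on an object; the grip force is fixed at half the most. Time passes only in rows, so rows that repeat a pose let the fingers close. It gives the time, the measured TCP pose, the force, the opening and the grip force at its end, in the units of the state.
- ctrl.get_obs(): the state, without advancing time (a new reading comes with each control period).
- ctrl.snapshot(name): name is "side" or "top" or "wrist"; returns a dict with "img" (480x640x3 uint8, red, green, blue), "K" (3x3 intrinsics, pixels), "pose" (4x4, takes a point from camera to world coordinates). Camera axes: x right, y down, z forward; pixel columns grow to the right and rows downward; lengths in m; the calibration is good to about 2 mm. A picture is of the moment at which its call begins. There is no depth.
- ctrl.close_job(): hands the job in; it is judged then, once.
The state is a dict: "clock": time; "joint_pos": joint angles; "qvel": joint speeds; "tau": joint torques, N m; "tool_pos": TCP position; "orientation": TCP orientation; "force": force on the tool from outside, world axes, zero at the start; "moment": the same for the moment, N m; "opening": finger opening in m; "gripper_force": force on a finger pad.
Only numpy, scipy, OpenCV 4.12 (cv2) and the standard library are available. Lean on these libraries where they do the work, as an engineer would, in place of code of your own. Each camera call takes 0.05 s, during which the arm holds its last target. There are 200 camera calls.

## Task

The sliding guide of the loading fixture still stands for a larger tray, so set it one hole closer to the white tray: pull up the spring plunger knob, move the guide on towards the tray and let the pin snap fully home in the next hole. Feel for the hole gently and do not force the pin against the plates, and leave the tray and the things lying around the fixture as they are.

Things in the scene. Friction and masses are not known exactly. Their poses are not given: they have to be found in the camera images.
- bed: loading fixture: aluminium base plate 170 x 316 x 12 mm screwed to the bench, with two steel rails, a flat steel index strip between them and a fixed fence at one end. Origin on the bench, under the pin as it starts. Its +y axis is the way the guide slides towards tray and fence; the plate spans y -105 to +211, x -85 to +85 mm; z up.
- strip_top (a point): top of the index strip (36 mm wide, 24 mm above the bench, level) at the middle of the start hole. Another hole lies 32 mm behind (not wanted). The next hole, the wanted one, is in a plate set by hand along slots: 38 to 60 mm ahead (+y of the bed), its place not measured. A freed pin rides on the level strip and drops in by its spring over a hole.
- guide (a joint): aluminium slide block, 94 x 48 mm, top 42 mm above the bench, running on the rails along the bed's y; carries the plunger at its middle and an upright guide bar (140 mm long, top 54 mm high, 24 to 30 mm ahead of the plunger axis). Value in m: 0 at the start, pin in its hole; grows towards the tray; stops at -0.036 and 0.070. Sliding takes about 5 to 13 N.
- knob (a joint): plunger with a round black pull knob, 30 mm diameter, 22 mm high, upright on a steel sleeve on the slide block. Value in m: 0 with the pin home in a hole (knob 63 to 85 mm above the bench), grows as it is pulled up, stop at 0.010. Pin clear of the strip above 0.007; 0.0055 to 0.007 while riding on it. The spring pulls down with 6.5 N at 0, 12 N at 0.010.
- knob_grip (a point): point on the axis of the knob at its middle height, 74 mm above the bench with the pin home; it moves with the knob.
- pin: steel pin of the plunger, 8 mm diameter with a 2 mm rounded foot, under the slide block; moves with the knob. Origin at its foot. Holes are 10 mm wide: it drops in within 1 to 2 mm of a hole's middle, 7 mm deep. It stands at most 25 N against the plates, sideways in a hole or down on the strip.
- tray: bystander: open white plastic tray, 130 x 100 x 26 mm (x, y, z), lying loose on the base plate between guide and fence, 3 to 7 mm short of the fence. Origin under its centre.
- spanner: bystander: flat steel spanner 150 mm long on the bench behind the start of the strip. Origin under its centre.
- reel: bystander: white plastic reel, 90 mm in diameter, 40 mm high, lying flat on the bench beside the fixture. Origin under its centre.
- partsbox: bystander: small open blue parts box, 110 x 90 x 50 mm, on the bench beside the fixture. Origin under its centre.

How it is judged (in metres and radians):
On the way, in this order (a step that is already met when the one before it is completed fails the run):
1. the knob is pulled and the pin is clear of its first hole, the guide still at the start (value of joint knob above 0.0065 m and value of joint guide below 0.006 m), for 0.05 s.
2. the pin has snapped into the next hole (value of joint guide between 0.036 and 0.062 m and value of joint knob below 0.0015 m), for 0.2 s.
At the end, for the whole second after the job is handed in: the guide stands at rest at the next hole towards the tray (36 to 62 mm from its start) with the pin fully home (knob within 1.5 mm of its lowest place) (all of step 2 and velocity of joint guide between -0.01 and 0.01 m/s); the robot touches nothing.
It fails at once if the pin is forced against a plate with more than 25 N (contact force between pin and anything else above 25 N).
It fails at once if the tray is shoved more than 4 mm (distance of tray from where it was at the start of the episode above 0.004 m).
It fails at once if a bystander on the bench is moved more than 20 mm (distance of any of spanner, reel, partsbox from where it was at the start of the episode above 0.02 m).
It also fails if it takes over 58 s, if anything falls off the work surface, if the arm or the gripper's body presses on something with over 40 N, if the wrist force passes 120 N, or if a joint passes its speed limit or range.

## Working session

There is one attempt and no reset: what is moved stays moved. The work goes in short steps, Python scripts to look and compute and a tool call to move; the robot and the scene stay as the last step left them, time stands still between calls to the robot, and variables do not carry over. Pictures are saved under pics/ and viewed, at most 10 in all, crops included, and the job is handed in when it is done.

Besides the shell and the picture viewer there is one more tool, called after "Emit:" as name(argument=value, ...), one argument or row to a line, values as JSON. send_rows: Moves the arm, as the interface text tells. Its arguments: {"type":"object","properties":{"plan":{"type":"array","items":{"type":"array","items":{"type":"array","items":{"type":"number"}}}},"fingers":{"type":"number"}},"required":["plan"]}

```bash
mkdir -p pics; cat > h.py <<'E'
import numpy as np,cv2
from plant import ctrl
def snap(n,f):
    s=ctrl.snapshot(n); cv2.imwrite('pics/'+f,s['img'][:,:,::-1]); np.savez('pics/'+f+'.npz',K=s['K'],pose=s['pose']); return s
def ray(f,u,v,z):
    d=np.load('pics/'+f+'.npz'); r=d['pose'][:3,:3]@np.linalg.inv(d['K'])@[u,v,1]; o=d['pose'][:3,3]
    return o+r*(z-o[2])/r[2]
def proj(f,p):
    d=np.load('pics/'+f+'.npz'); q=d['K']@(d['pose'][:3,:3].T@(np.array(p)-d['pose'][:3,3])); return q[:2]/q[2]
E
python3 - <<'E'
from h import *
for n in ('top','side'):
    s=snap(n,n+'1.png'); print(n,s['pose'].round(3).tolist())
o=ctrl.get_obs(); print({k:np.round(o[k],3) for k in('clock','tool_pos','orientation','force','opening')})
E
```

```text
top [[0.141, -0.97, 0.198, 0.42], [-0.99, -0.138, 0.03, -0.012], [-0.002, -0.2, -0.98, 0.969], [0.0, 0.0, 0.0, 1.0]]
side [[-0.978, -0.125, 0.168, 0.45], [-0.208, 0.514, -0.832, 0.785], [0.018, -0.848, -0.529, 0.557], [0.0, 0.0, 0.0, 1.0]]
{'clock': np.float64(0.1), 'tool_pos': array([0.298, 0.605, 0.226]), 'orientation': array([ 1.79914e+02, -8.00000e-03, -2.61790e+01]), 'force': array([-0.429,  0.081, -0.015]), 'opening': np.float64(0.088)}
```

View pics/top1.png

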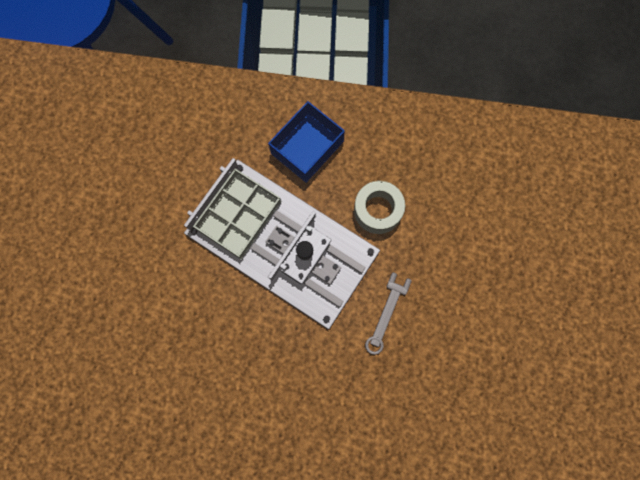

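View pics/side1.png

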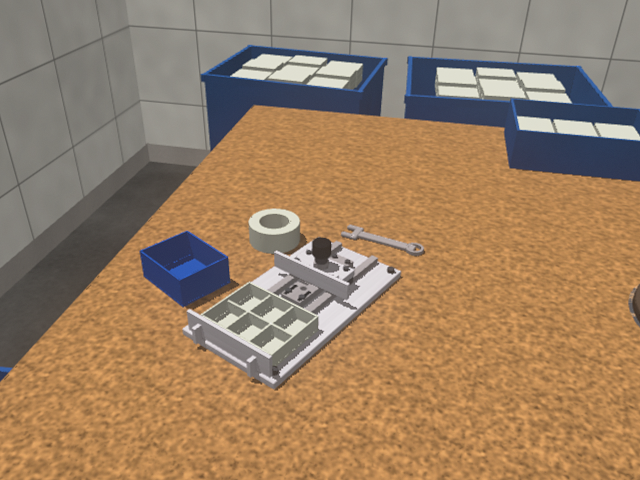

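The top view shows the fixture with the knob near (305,250), the tray at upper left near (236,215), the reel at (380,208) and the spanner at (388,315). The side view shows the knob near (321,248). I'll enlarge the fixture.

```bash
python3 - <<'E'
from h import *
a=cv2.imread('pics/top1.png')[155:330,180:385]; cv2.imwrite('pics/topc.png',cv2.resize(a,None,fx=3.4,fy=3.4,interpolation=cv2.INTER_CUBIC))
a=cv2.imread('pics/side1.png')[225:305,260:410]; cv2.imwrite('pics/sidec.png',cv2.resize(a,None,fx=5,fy=5,interpolation=cv2.INTER_CUBIC))
E
```

```text
(no output)
```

View pics/topc.png

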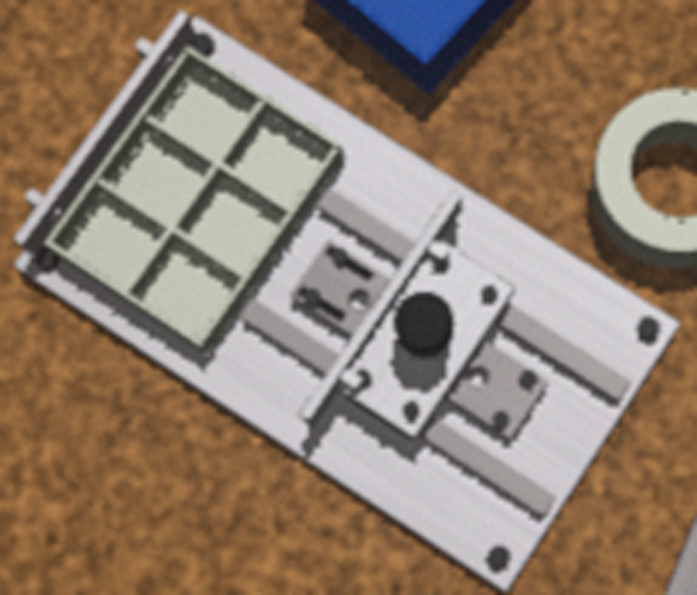

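View pics/sidec.png

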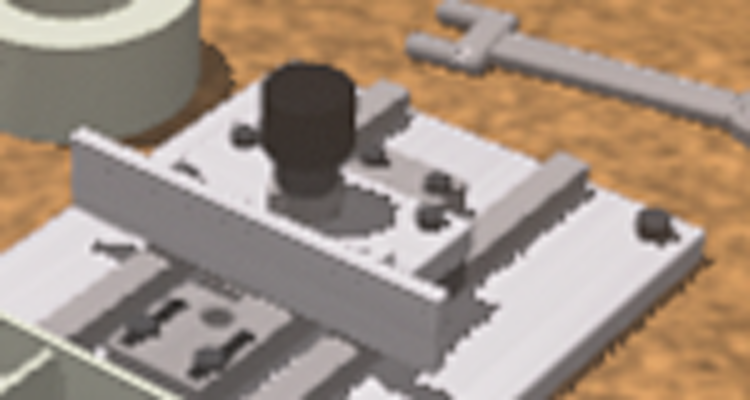

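The top crop shows the knob top at (424,323), the next hole at (358,300), the rear hole at (479,377) and the plate corners. In the side crop the next hole is at (217,317) and the knob top at (308,82).

```bash
python3 - <<'E'
from h import *
T=lambda u,v,z: ray('top1.png',180+(u+.5)/3.4-.5,155+(v+.5)/3.4-.5,z)
S=lambda u,v,z: ray('side1.png',260+(u+.5)/5-.5,225+(v+.5)/5-.5,z)
A,B,C,D=[T(*p,.012) for p in((187,12),(678,325),(508,590),(18,262))]
y=(A-B)+(D-C); y/=np.linalg.norm(y); x=np.array([y[1],-y[0],0])
print('yaw of bed y',np.degrees(np.arctan2(y[1],y[0])),'len',np.linalg.norm(A-B),np.linalg.norm(C-D),np.linalg.norm(B-C))
k=T(424,323,.085);ks=S(308,85,.085)
c=(A+B+C+D)/4; print('origin from plate',c-y*.053,'knob top',k,'side',ks)
o=(k+ks)/2
for n,p in(('next',T(358,300,.024)),('next side',S(217,317,.024)),('rear',T(479,377,.024))):
    for q in (c-y*.053,k,ks): print(n,(p-q)@y,(p-q)@x)
E
```

```text
yaw of bed y 64.61544165033808 len 0.3187851873241758 0.3137998930794306 0.16596423947471622
origin from plate [0.59254484 0.04618227 0.012     ] knob top [0.59079473 0.04501044 0.085     ] side [0.59060581 0.04788701 0.085     ]
next 0.04257606852192749 -0.00104903996445228
next 0.044385016438521475 2.97491480852341e-05
next 0.04186716340288474 0.0014335892258255968
next side 0.044696202085938636 -0.0029640766207525444
next side 0.046505150002532636 -0.0018852875082150285
next side 0.043987296966895885 -0.00048144743047466576
rear -0.03308428490880678 -0.00016528357101620005
rear -0.03127533699221279 0.0009135055415213141
rear -0.033793190027849536 0.002317345619261677
```

Careful with the scale: shifts go in shares of 1000 mm and turns go in shares of 60 degrees. That gives: 27 cm / 100 = 0.27, 25 cm / 100 = 0.25, 55 degrees / 60 = 0.9167.

Emit:
send_rows(
  plan=[
    [[0.06,0.045,0,0,0,0.1167],[0.1,0.07,0,0,0,0.2333],[0.13,0.095,0,0,0,0.35],[0.16,0.12,0,0,0,0.4667],[0.19,0.14,0,0,0,0.5833],[0.22,0.16,0,0,0,0.7],[0.25,0.18,0,0,0,0.8167],[0.27,0.2,0,0,0,0.9167]],
  ],
)

```text
clock: 0.77
tool_pos: [0.4514, 0.3081, 0.2264]
orientation: [180.0, -0.0, -81.5]
force: [0.3, 1.3, -0.6]
opening: 0.0873
gripper_force: 0.0
```

```bash
cat >> h.py <<'E'
from scipy.spatial.transform import Rotation as Ro
def st():
    o=ctrl.get_obs(); print({k:np.round(o[k],4).tolist() for k in('clock','tool_pos','orientation','force','opening','gripper_force')}); return o
def go(p,yaw):
    o=st(); R=Ro.from_euler('xyz',o['orientation'],degrees=True); G=Ro.from_euler('xyz',[180,0,yaw],degrees=True)
    print('shift cm',(R.inv().apply(np.array(p)-o['tool_pos'])*100).round(2),'rot',(R.inv()*G).as_rotvec(degrees=True).round(2))
E
python3 -c "
from h import *
go([.591,.046,.2],-115.4)"
```

```text
{'clock': 0.7667, 'tool_pos': [0.4514, 0.3081, 0.2264], 'orientation': [179.997, -0.0091, -81.517], 'force': [0.2599, 1.2515, -0.5877], 'opening': 0.0873, 'gripper_force': 0.0}
shift cm [27.98 -9.94  2.64] rot [ 0.000e+00 -1.000e-02  3.388e+01]
```

Converted, 28 cm / 100 = 0.28, 24.5 cm / 100 = 0.245, 34 degrees / 60 = 0.5667.

Emit:
send_rows(
  plan=[
    [[0.035,-0.012,0.003,0,0,0.0833],[0.07,-0.025,0.006,0,0,0.1667],[0.105,-0.037,0.01,0,0,0.25],[0.14,-0.05,0.013,0,0,0.3333],[0.175,-0.062,0.016,0,0,0.4167],[0.21,-0.075,0.02,0,0,0.4917],[0.245,-0.087,0.023,0,0,0.5667],[0.28,-0.099,0.026,0,0,0.5667]],
  ],
)

```text
clock: 1.43
tool_pos: [0.5918, 0.0466, 0.2001]
orientation: [180.0, -0.0, -115.5]
force: [-0.2, 0.6, 0.9]
opening: 0.0871
gripper_force: 0.0
```

Emit:
send_rows(
  plan=[
    [[0,0,0,0,0,0],[0,0,0,0,0,0],[0,0,0,0,0,0]],
  ],
)

```text
clock: 1.68
tool_pos: [0.5912, 0.0481, 0.2001]
orientation: [180.0, -0.0, -115.2]
force: [-0.5, -0.6, 0.2]
opening: 0.0878
gripper_force: 0.0
```

```bash
python3 -c "
from h import *
s=snap('wrist','w1.png'); print(s['pose'].round(3)); go([.591,.046,.057],-115.4)"
```

```text
[[-0.905  0.411  0.113  0.561]
 [ 0.426  0.872  0.241 -0.016]
 [ 0.     0.266 -0.964  0.359]
 [ 0.     0.     0.     1.   ]]
{'clock': 1.7333, 'tool_pos': [0.5912, 0.0487, 0.2004], 'orientation': [179.9766, -0.0091, -115.166], 'force': [0.6328, -0.2021, -0.468], 'opening': 0.0877, 'gripper_force': 0.0}
shift cm [ 0.25 -0.11 14.34] rot [ 0.02 -0.01  0.23]
```

View pics/w1.png

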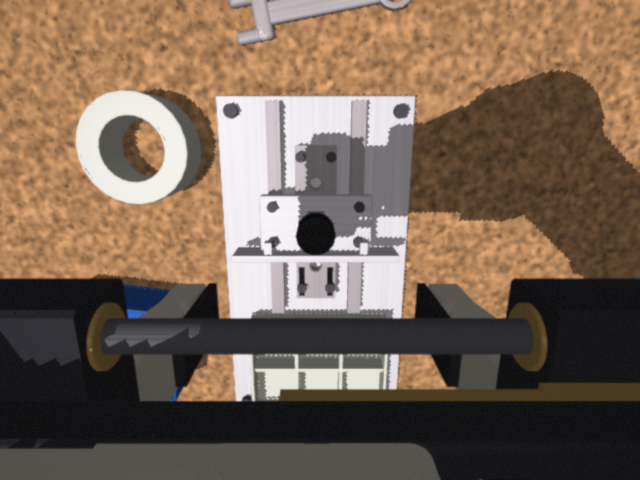

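The wrist view shows the knob top at (316,232), the rear hole at (316,182), the next hole at (316,267) just past the bar, and the plate corners at (217,97) and (415,97).

```bash
python3 - <<'E'
from h import *
W=lambda u,v,z: ray('w1.png',u,v,z)
a,b=W(217,97,.012),W(415,97,.012); d=a-b; print('bedx angle',np.degrees(np.arctan2(d[1],d[0])),np.linalg.norm(d))
y=np.array([np.cos(np.radians(64.7)),np.sin(np.radians(64.7)),0]); x=np.array([y[1],-y[0],0])
k=W(316,232,.085); print('knob',k,'plate mid+105',(a+b)/2+y*.105)
for p in((316,182),(316,267)): h=W(*p,.024); print(h,(h-k)@y,(h-k)@x)
a=cv2.imread('pics/w1.png')[165:305,225:415]; cv2.imwrite('pics/wc.png',cv2.resize(a,None,fx=4,fy=4,interpolation=cv2.INTER_CUBIC))
E
```

```text
bedx angle -25.20613524762373 0.16767685563968993
knob [0.58973154 0.04490775 0.085     ] plate mid+105 [0.59215861 0.04962552 0.012     ]
[0.57720277 0.0182072  0.024     ] -0.029493769755421145 8.365051112978195e-05
[0.61029962 0.08846296 0.024     ] 0.04816744163381976 -1.8419301571013375e-05
```

View pics/wc.png

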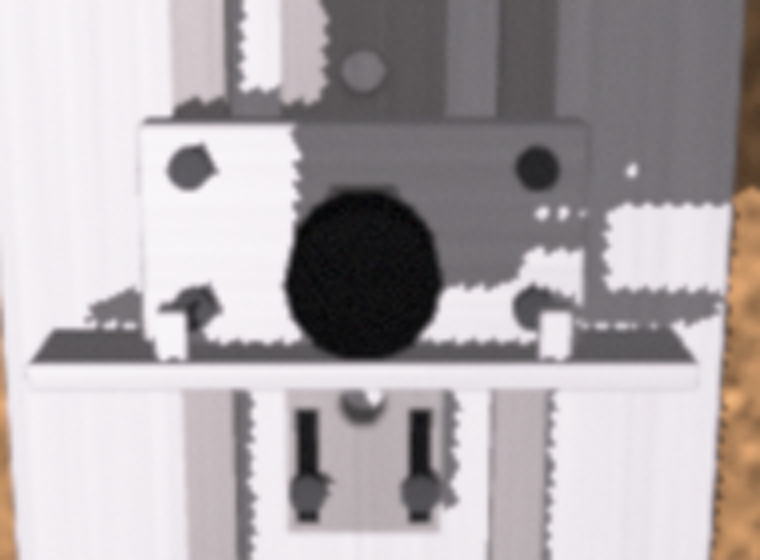

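The enlarged crop puts the next hole at about v=265.4 and the rear one at 182.3. That is about 76 mm between them, so the wanted hole is about 44 mm ahead of the start, in agreement with the top view. Now I go down to the knob.

Converted, 14.4 cm / 100 = 0.144, 14 cm / 100 = 0.14.

Emit:
send_rows(
  plan=[
    [[0.001,-0.001,0.03,0,0,0],[0.002,-0.001,0.06,0,0,0],[0.002,-0.001,0.09,0,0,0],[0.002,-0.001,0.115,0,0,0],[0.002,-0.001,0.13,0,0,0],[0.002,-0.001,0.14,0,0,0],[0.002,-0.001,0.144,0,0,0],[0.002,-0.001,0.144,0,0,0]],
  ],
)

```text
clock: 2.4
tool_pos: [0.5913, 0.0469, 0.0563]
orientation: [180.0, -0.0, -115.1]
force: [-0.7, 0.3, -0.1]
opening: 0.0876
gripper_force: 0.0
```

Emit:
send_rows(
  plan=[
    [[0,0,0,0,0,0],[0,0,0,0,0,0]],
  ],
  fingers=0.5,
)

```text
clock: 2.57
tool_pos: [0.5924, 0.0467, 0.0579]
orientation: [-179.9, 0.1, -115.1]
force: [-0.4, -1.1, 0.2]
opening: 0.0792
gripper_force: 0.0
```

```bash
python3 -c "
from h import *
s=snap('wrist','w2.png'); go([.591,.0465,.057],-115.3)"
```

```text
{'clock': 2.6167, 'tool_pos': [0.5923, 0.0466, 0.0579], 'orientation': [-179.9072, 0.0914, -115.1539], 'force': [0.4839, -0.1822, -0.5788], 'opening': 0.0753, 'gripper_force': 0.0}
shift cm [0.07 0.12 0.09] rot [-0.09  0.09  0.15]
```

View pics/w2.png

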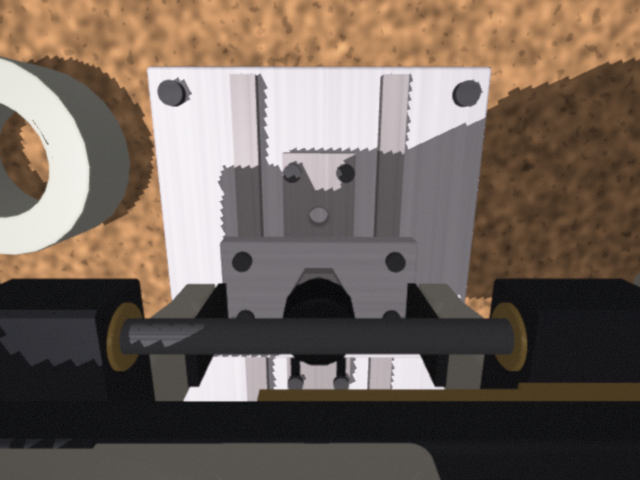

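The knob, at columns 283 to 355, sits centred between the fingers. I close the gripper.

Emit:
send_rows(
  plan=[
    [[0,0,0,0,0,0],[0,0,0,0,0,0],[0,0,0,0,0,0],[0,0,0,0,0,0],[0,0,0,0,0,0],[0,0,0,0,0,0],[0,0,0,0,0,0],[0,0,0,0,0,0]],
  ],
  fingers=0.2,
)

```text
clock: 3.28
tool_pos: [0.5913, 0.0462, 0.0565]
orientation: [180.0, -0.0, -115.2]
force: [-1.0, 0.3, 1.2]
opening: 0.0295
gripper_force: 30.0
```

Emit:
send_rows(
  plan=[
    [[0,0,0,0,0,0],[0,0,0,0,0,0],[0,0,0,0,0,0],[0,0,0,0,0,0]],
  ],
)

```text
clock: 3.62
tool_pos: [0.5914, 0.0462, 0.0566]
orientation: [180.0, -0.0, -115.2]
force: [-1.5, 0.8, 1.4]
opening: 0.0291
gripper_force: 30.0
```

Converted, -0.88 cm / 100 = -0.0088, -0.75 cm / 100 = -0.0075.

Emit:
send_rows(
  plan=[
    [[0,0,-0.0015,0,0,0],[0,0,-0.003,0,0,0],[0,0,-0.0045,0,0,0],[0,0,-0.006,0,0,0],[0,0,-0.0075,0,0,0],[0,0,-0.0088,0,0,0],[0,0,-0.0088,0,0,0],[0,0,-0.0088,0,0,0]],
  ],
)

```text
clock: 4.28
tool_pos: [0.5913, 0.0462, 0.0651]
orientation: [180.0, -0.0, -115.2]
force: [2.8, 1.9, -12.4]
opening: 0.0293
gripper_force: 30.0
```

Emit:
send_rows(
  plan=[
    [[0,0,0,0,0,0],[0,0,0,0,0,0]],
  ],
)

```text
clock: 4.45
tool_pos: [0.5913, 0.0461, 0.0651]
orientation: [180.0, -0.0, -115.2]
force: [2.0, 1.2, -13.1]
opening: 0.0291
gripper_force: 30.0
```

Converted, -2 cm / 100 = -0.02, -1.4 cm / 100 = -0.014.

Emit:
send_rows(
  plan=[
    [[-0.002,0,0,0,0,0],[-0.005,0,0,0,0,0],[-0.008,0,0,0,0,0],[-0.011,0,0,0,0,0],[-0.014,0,0,0,0,0],[-0.017,0,0,0,0,0],[-0.02,0,0,0,0,0],[-0.02,0,0,0,0,0]],
  ],
)

```text
clock: 5.12
tool_pos: [0.5993, 0.0634, 0.0649]
orientation: [179.9, -0.1, -115.2]
force: [1.9, -4.5, -12.4]
opening: 0.0294
gripper_force: 30.0
```

Emit:
send_rows(
  plan=[
    [[-0.003,0,0,0,0,0],[-0.006,0,0,0,0,0],[-0.009,0,0,0,0,0],[-0.012,0,0,0,0,0],[-0.015,0,0,0,0,0],[-0.018,0,0,0,0,0],[-0.021,0,0,0,0,0],[-0.021,0,0,0,0,0]],
  ],
)

```text
clock: 5.78
tool_pos: [0.6084, 0.0826, 0.065]
orientation: [179.9, -0.1, -115.2]
force: [1.6, -3.8, -13.3]
opening: 0.0293
gripper_force: 30.0
```

Emit:
send_rows(
  plan=[
    [[0,0,0,0,0,0],[0,0,0,0,0,0],[0,0,0,0,0,0]],
  ],
)

```text
clock: 6.03
tool_pos: [0.6085, 0.0827, 0.0651]
orientation: [180.0, -0.1, -115.2]
force: [-0.0, -4.9, -13.1]
opening: 0.0296
gripper_force: 30.0
```

```bash
python3 - <<'E'
from h import *
o=st(); d=o['tool_pos']-[.5913,.0461,.0651]; a=np.radians(64.8); print('along',d[0]*np.cos(a)+d[1]*np.sin(a),'lat',d[0]*np.sin(a)-d[1]*np.cos(a))
snap('side','side2.png'); b=cv2.imread('pics/side2.png')[215:305,240:390]; cv2.imwrite('pics/s2c.png',cv2.resize(b,None,fx=5,fy=5,interpolation=cv2.INTER_CUBIC))
E
```

```text
{'clock': 6.0333, 'tool_pos': [0.6085, 0.0827, 0.0651], 'orientation': [179.961, -0.0536, -115.1892], 'force': [-0.0061, -4.8967, -13.0667], 'opening': 0.0296, 'gripper_force': 29.998}
along 0.040444800694574984 lat -7.597444418875471e-05
```

View pics/s2c.png

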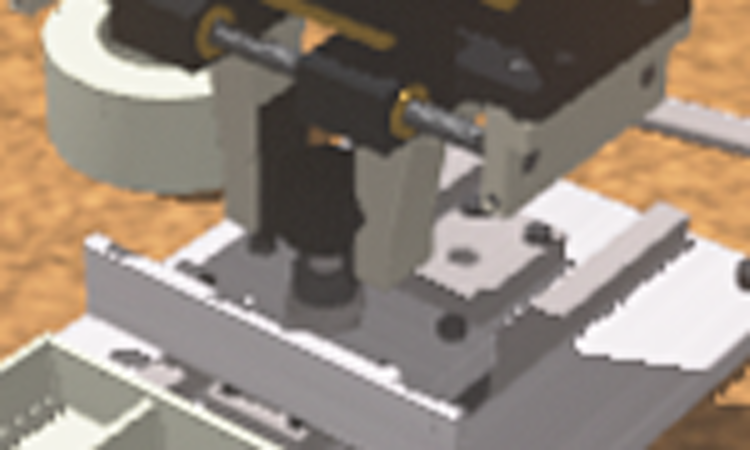

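The guide followed the gripped knob, and the bar is just short of the tray. I step to about 44 mm and then lower gently.

Converted, -0.35 cm / 100 = -0.0035, -0.3 cm / 100 = -0.003.

Emit:
send_rows(
  plan=[
    [[-0.001,0,0,0,0,0],[-0.002,0,0,0,0,0],[-0.003,0,0,0,0,0],[-0.0035,0,0,0,0,0],[-0.0035,0,0,0,0,0],[-0.0035,0,0,0,0,0]],
  ],
)

```text
clock: 6.58
tool_pos: [0.6103, 0.0865, 0.0653]
orientation: [180.0, -0.0, -115.2]
force: [-1.7, -4.3, -12.4]
opening: 0.0291
gripper_force: 30.0
```

Converted, 0.15 cm / 100 = 0.0015, 0.1 cm / 100 = 0.001.

Emit:
send_rows(
  plan=[
    [[0,0,0.0005,0,0,0],[0,0,0.001,0,0,0],[0,0,0.0015,0,0,0],[0,0,0.0015,0,0,0],[0,0,0.0015,0,0,0]],
  ],
)

```text
clock: 7.0
tool_pos: [0.6103, 0.0865, 0.0638]
orientation: [180.0, -0.0, -115.2]
force: [-2.1, -2.7, -11.7]
opening: 0.0295
gripper_force: 30.0
```

Converted, 0.06 cm / 100 = 0.0006, 0.03 cm / 100 = 0.0003.

Emit:
send_rows(
  plan=[
    [[0,0,0.0003,0,0,0],[0,0,0.0006,0,0,0],[0,0,0.0006,0,0,0],[0,0,0.0006,0,0,0]],
  ],
)

```text
clock: 7.33
tool_pos: [0.6103, 0.0865, 0.0632]
orientation: [180.0, -0.0, -115.2]
force: [-2.9, -1.9, -10.8]
opening: 0.0289
gripper_force: 30.0
```

Converted, 0.06 cm / 100 = 0.0006, 0.03 cm / 100 = 0.0003.

Emit:
send_rows(
  plan=[
    [[0,0,0.0003,0,0,0],[0,0,0.0006,0,0,0],[0,0,0.0006,0,0,0],[0,0,0.0006,0,0,0]],
  ],
)

```text
clock: 7.67
tool_pos: [0.6104, 0.0864, 0.0626]
orientation: [180.0, -0.0, -115.2]
force: [-3.6, -2.3, -10.5]
opening: 0.0292
gripper_force: 30.0
```

Converted, 0.05 cm / 100 = 0.0005, 0.03 cm / 100 = 0.0003.

Emit:
send_rows(
  plan=[
    [[0,0,0.0003,0,0,0],[0,0,0.0005,0,0,0],[0,0,0.0005,0,0,0],[0,0,0.0005,0,0,0]],
  ],
)

```text
clock: 8.0
tool_pos: [0.6104, 0.0864, 0.0622]
orientation: [180.0, -0.0, -115.2]
force: [-3.1, -1.2, -10.4]
opening: 0.0293
gripper_force: 30.0
```

Converted, 0.1 cm / 100 = 0.001, 0.06 cm / 100 = 0.0006.

Emit:
send_rows(
  plan=[
    [[0,0,0.0003,0,0,0],[0,0,0.0006,0,0,0],[0,0,0.001,0,0,0],[0,0,0.001,0,0,0],[0,0,0.001,0,0,0]],
  ],
)

```text
clock: 8.42
tool_pos: [0.6104, 0.0864, 0.0612]
orientation: [180.0, -0.0, -115.2]
force: [-4.1, -1.4, -8.4]
opening: 0.0293
gripper_force: 30.0
```

Converted, 0.1 cm / 100 = 0.001, 0.05 cm / 100 = 0.0005.

Emit:
send_rows(
  plan=[
    [[0,0,0.0005,0,0,0],[0,0,0.001,0,0,0],[0,0,0.001,0,0,0],[0,0,0.001,0,0,0]],
  ],
)

```text
clock: 8.75
tool_pos: [0.6104, 0.0864, 0.0603]
orientation: [180.0, -0.0, -115.2]
force: [-5.1, -1.2, -7.6]
opening: 0.0291
gripper_force: 30.0
```

The pin is already about 3 mm inside the hole and the only load is the spring. I keep lowering.

Converted, 0.15 cm / 100 = 0.0015, 0.1 cm / 100 = 0.001.

Emit:
send_rows(
  plan=[
    [[0,0,0.0005,0,0,0],[0,0,0.001,0,0,0],[0,0,0.0015,0,0,0],[0,0,0.0015,0,0,0],[0,0,0.0015,0,0,0]],
  ],
)

```text
clock: 9.17
tool_pos: [0.6104, 0.0864, 0.059]
orientation: [-180.0, -0.0, -115.2]
force: [-5.6, -1.2, -6.3]
opening: 0.0292
gripper_force: 30.0
```

Converted, 0.15 cm / 100 = 0.0015, 0.1 cm / 100 = 0.001.

Emit:
send_rows(
  plan=[
    [[0,0,0.0005,0,0,0],[0,0,0.001,0,0,0],[0,0,0.0015,0,0,0],[0,0,0.0015,0,0,0],[0,0,0.0015,0,0,0]],
  ],
)

```text
clock: 9.58
tool_pos: [0.6104, 0.0864, 0.0578]
orientation: [-180.0, -0.0, -115.2]
force: [-6.5, -2.1, -4.2]
opening: 0.0291
gripper_force: 30.0
```

Emit:
send_rows(
  plan=[
    [[0,0,0,0,0,0],[0,0,0,0,0,0],[0,0,0,0,0,0],[0,0,0,0,0,0],[0,0,0,0,0,0],[0,0,0,0,0,0],[0,0,0,0,0,0],[0,0,0,0,0,0]],
  ],
  fingers=0.8,
)

```text
clock: 10.25
tool_pos: [0.6107, 0.0865, 0.0572]
orientation: [-180.0, 0.0, -115.2]
force: [-0.6, -0.3, -1.1]
opening: 0.0693
gripper_force: 0.0
```

Converted, -15 cm / 100 = -0.15, -12 cm / 100 = -0.12.

Emit:
send_rows(
  plan=[
    [[0,0,-0.01,0,0,0],[0,0,-0.03,0,0,0],[0,0,-0.06,0,0,0],[0,0,-0.09,0,0,0],[0.02,0,-0.12,0,0,0],[0.05,0,-0.15,0,0,0],[0.08,0,-0.15,0,0,0],[0.08,0,-0.15,0,0,0]],
  ],
)

```text
clock: 10.92
tool_pos: [0.5754, 0.0112, 0.2108]
orientation: [-179.8, 0.2, -115.3]
force: [-0.3, -0.3, -1.7]
opening: 0.0699
gripper_force: 0.0
```

```bash
python3 - <<'E'
from h import *
st(); snap('side','side3.png'); b=cv2.imread('pics/side3.png')[215:335,220:400]; cv2.imwrite('pics/s3c.png',cv2.resize(b,None,fx=4,fy=4,interpolation=cv2.INTER_CUBIC))
E
```

```text
{'clock': 10.9167, 'tool_pos': [0.5754, 0.0112, 0.2108], 'orientation': [-179.8127, 0.1661, -115.2621], 'force': [-0.3175, -0.2935, -1.6976], 'opening': 0.0699, 'gripper_force': 0.0}
```

View pics/s3c.png

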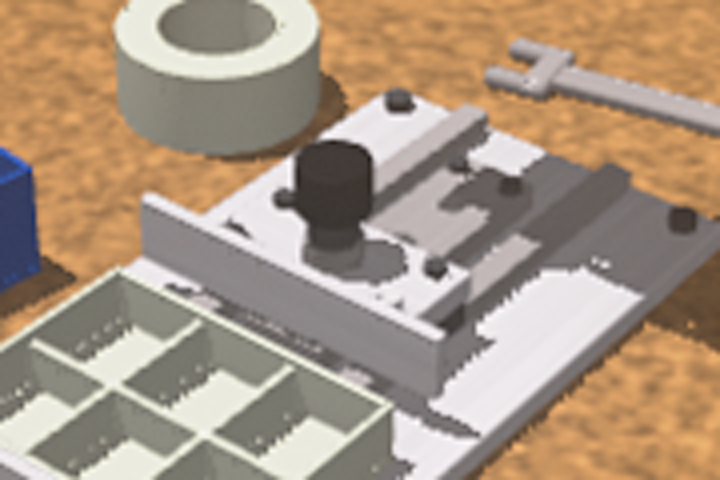

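The knob sits low on its sleeve, with its top centre at crop (333,159), and the bar is just short of the tray. I check the height numerically against the start picture.

```bash
python3 - <<'E'
from h import *
ks=ray('side1.png',260+308.5/5-.5,225+85.5/5-.5,.085); a=np.radians(64.7)
for g in(.042,.044,.046):
    for dz in(0,.0065):
        p=proj('side3.png',ks+[g*np.cos(a),g*np.sin(a),dz]); print(g,dz,((p-[220,215]+.5)*4-.5).round(1))
# objective: dark-knob topmost/bottom rows in both pictures
for f,(x0,x1,y0,y1) in(('side1.png',(305,340,230,275)),('side3.png',(285,325,240,280))):
    m=(cv2.imread('pics/'+f)[y0:y1,x0:x1].max(2)<60).astype('uint8')
    n,l,s,c=cv2.connectedComponentsWithStats(m); i=1+s[1:,4].argmax(); print(f,s[i]+[x0,y0,0,0,0],c[i]+[x0,y0])
E
```

```text
0.042 0 [337.1 155.7]
0.042 0.0065 [337.2 140.7]
0.044 0 [333.6 158.1]
0.044 0.0065 [333.8 143.1]
0.046 0 [330.2 160.4]
0.046 0.0065 [330.3 145.4]
side1.png [313 240  18  19 173] [321.43930636 251.52023121]
side3.png [310 252   3  15  19] [311.63157895 259.47368421]
```

The knob top measures (333,159), against (333.6,158.1) predicted for a guide at 44 mm with the pin home. Riding on the strip would put it at row 143. The pin is home, so I hand in.

```bash
python3 -c "
from h import *
print(ctrl.close_job())"
```

```text
the job is handed in; nothing more can be done
None
```

The guide is set one hole closer to the tray, about 44 mm from its start, with the pin fully home by the last camera check, and the job is handed in; no verdict came back.

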